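# Lock the loupe into its bayonet mount

### The arm

A 6-joint arm with a two-finger parallel gripper is mounted at the origin on the work surface. World frame = base frame: x ahead of the robot, y to its left, z up, the work surface at z = 0. Lengths are in m, angles in rad, forces in N, time in s.
With the tool pointing down it reaches from about 0.25 to 0.775 m from the base axis. Payload 4 kg.
Tool frame: the origin (TCP) lies at the very end of the fingers, on their centre line; the grasp point (between the pads) lies 19 mm behind it; y points along the fingers, x is the direction in which the jaws open and shut, and the axes are right-handed (so a half turn about y gives the same grasp; the last joint's range is limited). The gripper opens to 94 mm and grips with 3 to 60 N. Pads are 16 mm wide; open, the fingers measure 119 mm over their backs; the gripper's body (75 mm by 177 mm) begins 78 mm behind the grasp point.
Start: joints at [-1.256, 0.087, 1.371, -0, 1.684, -0.103], TCP at [0.223, -0.503, 0.206] pointing down, gripper open.
Joint ranges: [-3.1, 3.1], [-0.76, 2.03], [0.27, 2.55], [-1.08, 4.22], [0.17, 2.65], [-2.57, 2.57]. Speed limits (rad/s): [2.79, 2.79, 3.14, 3.14, 3.14, 3.14].

### API

Orientations are given as [roll, pitch, yaw] about the fixed x, y, z axes, in that order (R = Rz(yaw) Ry(pitch) Rx(roll)).
In Python, from bench import robot gives the robot as it stands.
- The arm moves only by the shell command python3 -m handwheel 'ROWS' [OPENING]. ROWS is JSON, a list of rows, each an object with "delta_pos": the shift along the tool's x, y, z in mm, a list of three; "yaw": the turn about the tool's y in rad. A call has 1 to 12 rows; each row is the pose to reach, as a shift and turn from the pose commanded when the call began, along the tool's axes at that moment; what a row does not reach only later rows make up. A row lasts 1/10 s, in which the tool goes at most 50 mm and 8.59 degrees, less where a joint would pass 70% of its speed; a pose out of reach is approached as far as the arm can. A call with a gripper value outside its range is refused whole. OPENING is the closure in counts, from 0 (fully open) to 255 (shut), set as the call begins (- or left out, the last holds). The fingers move at their own pace and stop on an object; the grip force is fixed at half the most. Time passes only in rows, so rows that repeat a pose let the fingers close. It gives the time, the measured TCP pose, the force and the opening at its end, in the units of the state.
- robot.get_obs(): the state, without advancing time (a new reading comes with each control period).
- robot.snapshot(name): name is "scene" or "top"; returns a dict with "image" (420x560x3 uint8, red, green, blue), "fx", "fy", "cx", "cy" (pixels), "k1" (the pictures are not rectified: a ray, as slopes to the right and down, at radius r is drawn at 1 + k1 r^2 times it, then the intrinsics apply), "rvec" (rotation vector, rad) and "tvec" (3), from world to camera coordinates, as OpenCV has them. Camera axes: x right, y down, z forward; pixel columns grow to the right and rows downward; lengths in m; the calibration is good to about 2 mm. A picture is of the moment at which its call begins. There is no depth.
- robot.close_job(): hands the job in, once; it reports no verdict.
The state is a dict: "time": time; "joint_positions": joint angles; "qvel": joint speeds; "joint_torque": joint torques, N m; "tool_pos": TCP position; "ee_rot": TCP orientation; "wrist_force": force on the tool from outside, world axes, zero at the start; "wrist_torque": the same for the moment, N m; "width": finger opening in m.
Only numpy, scipy, OpenCV 4.12 (cv2) and the standard library are available. Lean on these libraries where they do the work, as an engineer would, in place of code of your own. Each camera call takes 0.05 s, during which the arm holds its last target.

### The job

Pick up the brass loupe and fit it, lens end down, into the slotted ring of the inspection mount: feel for the slots with its two lugs, press it down against the spring, twist it clockwise (seen from above) to the stop, and let the spring lift it into its notches so that it stays locked there, upright, when you let go. Feel your way gently, never forcing the loupe against the mount, and do not shift the ashtray, the lead counterweight or the token dish.

Things in the scene. Friction and masses are not known exactly. Their poses are not given: they have to be found in the camera images.
- loupe: brass loupe, 76 mm tall, about 0.2 kg, loose, standing on its lens end. Origin: centre of its underside; z up along its round barrel, 30 mm in diameter, z = 0 to 50 mm. Two lugs stick out of the barrel along +x and -x: 46 mm across their tips, 7 mm wide along y, z = 6 to 12 mm. A half turn about z makes no difference.
- loupe_grip (a point): centre of the loupe's eyepiece head, 63 mm above its underside: a block 44 mm along the loupe's x (in line with the lugs), 30 mm along y and 26 mm tall (z = 50 to 76 mm above the underside). Its two flats face the loupe's +y and -y: grip these.
- mount: inspection mount, fixed. Iron block 110 x 110 x 18 mm carrying a steel bayonet ring, 68 mm outside diameter. Origin: centre of the block's underside, on the ring's vertical axis z. The ring's two entry slots lie along the block's x axis give or take 0.30 rad about z; this bearing is not measured: find it by sight or by feel. The ring does not give when the loupe twists in it.
- ring_mouth (a point): centre of the ring's top face, 45.5 mm above the mount's underside. Hole 31 mm or more across, with two opposite radial entry slots 11 mm wide reaching 26 mm from the axis. Lugs off the slots rest on the top face, the loupe's underside then 6 mm below this point; in the slots, the underside meets a sprung plate 12.5 mm below it (5 N, rising by 0.35 N per mm, bottoming 11 mm lower).
- press_depth (a point): point on the ring's axis, 26 mm above the mount's underside. With the loupe's underside below it, the lugs clear a ridge inside the ring and the loupe turns clockwise (seen from above, negative about z); anticlockwise is blocked. The plate bottoms 4 mm lower. The notches lie 0.87 rad clockwise from the slots; a hard end stop is met 0.07 rad past their middle.
- locked_seat (a point): point on the ring's axis, 29.5 mm above the mount's underside: where the middle of the loupe's underside rests once the spring has lifted the lugs 3.5 mm past the ridge into the notches (10 mm wide). Locked, it cannot turn or rise.
- counterweight: cast lead counterweight, 60 mm in diameter, 60 mm tall, stepped like a pawn; origin at the centre of its underside. Leave alone.
- ashtray: mottled brown bakelite ashtray, 90 mm in diameter, 28 mm tall; origin at the centre of its underside. Leave alone.
- token_dish: white dish of brass tokens, 120 mm in diameter, 26 mm tall; origin at the centre of its underside. Leave alone.

How it is judged:
On the way, in this order (a step that is already met when the one before it is completed fails the run):
1. the loupe is lifted clear of the counter (height (world z) of loupe above 0.03 m and contact force between loupe and the fingers above 1 N), for 0.1 s.
2. the loupe is pressed into the ring against the spring, below the ridge (z of loupe in the frame of mount below 0.0265 m and horizontal distance between loupe and mount below 0.004 m), for 0.05 s.
At the end, for the whole second after the job is handed in: The loupe is locked in the mount and let go: its underside 28 to 31.2 mm above the mount's underside (lugs lifted into the notches, neither still under the ridge nor sprung back up), within 4 mm of the ring's axis, upright within 0.1 rad and at rest (z of loupe in the frame of mount between 0.028 and 0.0312 m and horizontal distance between loupe and mount below 0.004 m and angle between loupe's own z axis and vertical below 0.1 rad and linear speed of loupe below 0.01 m/s); the robot touches nothing.
It fails at once if the loupe is forced against the mount with more than 40 N (contact force between loupe and mount above 40 N).
It fails at once if the ashtray, the counterweight or the token dish is shifted by more than 15 mm (distance of any of counterweight, ashtray, token_dish from where it was at the start of the episode above 0.015 m).
It also fails if it takes over 72 s, if anything falls off the work surface, if the arm or the gripper's body presses on something with over 40 N, if the wrist force passes 120 N, or if a joint passes its speed limit or range.

## Working session

There is one attempt and no reset: what is moved stays moved. The work goes in short steps, Python scripts to look and compute and a shell command to move; the robot and the scene stay as the last step left them, time stands still between calls to the robot, and variables do not carry over. Pictures are saved under pics/ and viewed, and the job is handed in when it is done.

```bash
ls; mkdir -p pics
cat > h.py <<'E'
import numpy as np, cv2
from bench import robot
from scipy.spatial.transform import Rotation as R
def snap(n,f):
    s=robot.snapshot(n); cv2.imwrite('pics/'+f,cv2.cvtColor(s['image'],cv2.COLOR_RGB2BGR)); np.save('pics/'+f+'.npy',s,allow_pickle=True); return s
def load(f): return np.load('pics/'+f+'.npy',allow_pickle=True).item()
def ray(s,u,v):
    xd=(u-s['cx'])/s['fx']; yd=(v-s['cy'])/s['fy']; rd=np.hypot(xd,yd); r=rd
    for _ in range(30): r=rd/(1+s['k1']*r*r)
    k=r/rd if rd>0 else 1
    Rm=cv2.Rodrigues(np.array(s['rvec'],float))[0]; t=np.array(s['tvec'],float).ravel()
    return -Rm.T@t, Rm.T@np.array([xd*k,yd*k,1])
def onz(s,u,v,z):
    c,d=ray(s,u,v); return c+d*(z-c[2])/d[2]
def proj(s,p):
    Rm=cv2.Rodrigues(np.array(s['rvec'],float))[0]; q=Rm@np.array(p,float)+np.array(s['tvec'],float).ravel()
    x,y=q[0]/q[2],q[1]/q[2]; k=1+s['k1']*(x*x+y*y)
    return np.array([s['fx']*x*k+s['cx'],s['fy']*y*k+s['cy']])
E
python3 - <<'E'
from h import *
for n in('scene','top'):
    s=snap(n,n+'0.png'); print(n,{k:s[k] for k in s if k!='image'}, ray(s,280,210)[0])
print(robot.get_obs())
E
```

```text
pics
scene {'fx': 385.95829106256855, 'fy': 385.95829106256855, 'cx': 279.2091751895859, 'cy': 208.15677262603037, 'k1': -0.001979299320671356, 'rvec': array([ 2.48884034,  0.54738034, -0.15253675]), 'tvec': array([-0.56075028, -0.17891604,  1.03004588])} [ 0.80497421 -0.4338735   0.75578876]
top {'fx': 409.3290904801368, 'fy': 409.3290904801368, 'cx': 276.13009714891774, 'cy': 210.31025750490178, 'k1': -0.06126996292801765, 'rvec': array([ 2.19595059, -2.13770874,  0.13841337]), 'tvec': array([-0.0445681 ,  0.6007127 ,  0.78719395])} [ 0.50638025 -0.0201914   0.85187307]
{'time': 0.1, 'joint_positions': array([-1.25610478e+00,  8.78605852e-02,  1.37207319e+00, -2.65373623e-05,
        1.68361824e+00, -1.03106255e-01]), 'qvel': array([ 0.00032784, -0.00286571, -0.00201224,  0.00066022, -0.00098303,
       -0.00147745]), 'joint_torque': array([ 2.44968629e-03, -3.41252840e+01, -3.03301191e+01,  7.19933328e-02,
        3.04898189e-02, -8.86861085e-05]), 'tool_pos': array([ 0.22299223, -0.50222652,  0.20444763]), 'ee_rot': array([-1.5706209 ,  0.00195167, -1.15300132]), 'wrist_force': array([-0.64610931,  0.96950738, -0.77179697]), 'wrist_torque': array([-0.03028119, -0.01605615,  0.03969291]), 'width': 0.09404596481542211}
```

View pics/scene0.png

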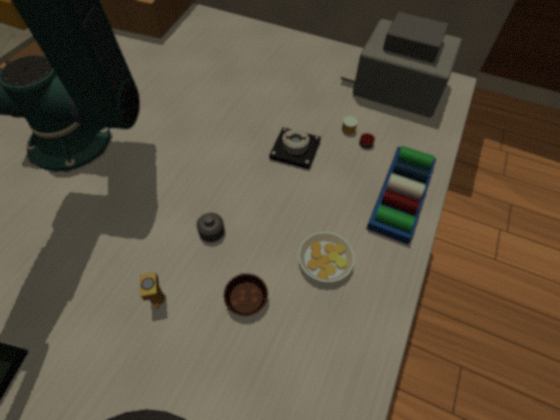

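View pics/top0.png

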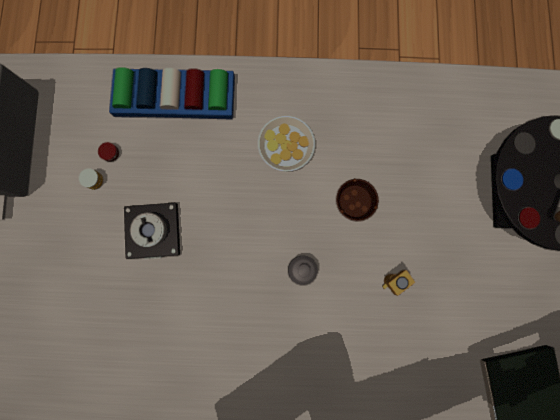

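Both views show the loupe at top (400,283) / scene (150,288) and the mount at top (150,230) / scene (296,145). I'll zoom in on both.

Run:
```python
from h import *
def crop(f,x,y,w,h,k):
    im=cv2.imread('pics/'+f)[y:y+h,x:x+w]; return cv2.resize(im,None,fx=k,fy=k,interpolation=cv2.INTER_CUBIC)
a=[crop('top0.png',370,255,64,56,6),crop('top0.png',118,200,64,56,6),crop('scene0.png',125,260,64,56,6),crop('scene0.png',264,120,64,56,6)]
o=np.vstack([np.hstack(a[:2]),np.hstack(a[2:])]); o=np.clip(o*1.8,0,255).astype('uint8'); o=cv2.resize(o,(686,600)) ; print(o.shape); cv2.imwrite('pics/crops0.png',o)
```

```text
(600, 686, 3)
```

View pics/crops0.png

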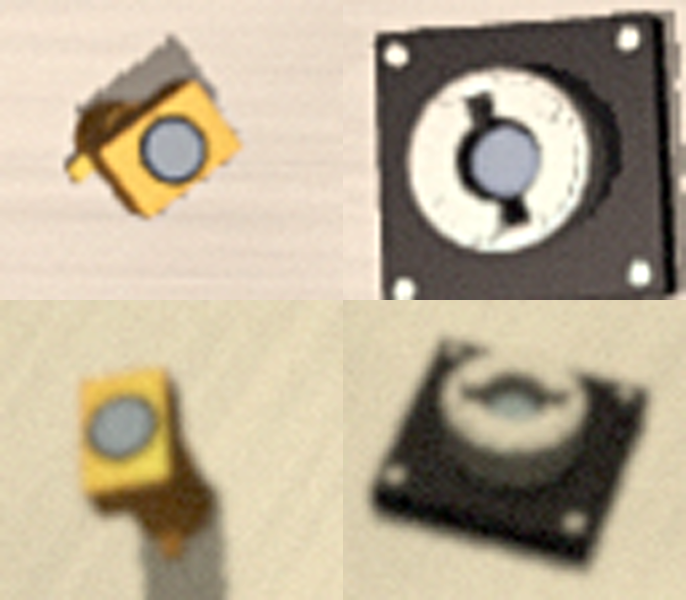

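```bash
cat > meas.py <<'E'
from h import *
def big(s,x,y,w,h,k=8):
    im=s['image'][y:y+h,x:x+w]; return cv2.resize(im,None,fx=k,fy=k,interpolation=cv2.INTER_CUBIC)
def up2px(p,x,y,k=8): return ((np.asarray(p,float)+.5)/k-.5)+[x,y]
E
python3 - <<'E'
from meas import *
t=load('top0.png'); s=load('scene0.png')
# crop->px
C=lambda u,v,x0,y0,ox,oy:(np.array([(u-ox)/5.36,(v-oy)/5.36])-.4+[x0,y0])
# loupe top face corners by eye
cs=np.array([onz(t,*C(u,v,370,255,0,0),.076)[:2] for u,v in[(195,80),(243,147),(148,217),(98,151)]])
print('corners',cs,cs.mean(0),np.linalg.norm(np.diff(np.vstack([cs,cs[:1]]),axis=0),axis=1))
# colour mask
for im,f,x,y,z in[(t,'top',370,255,.076),(s,'scene',125,260,.076)]:
    b=big(im,x,y,64,56); hsv=cv2.cvtColor(b,cv2.COLOR_RGB2HSV)
    print(f,'V pctl',np.percentile(hsv[...,2][(hsv[...,1]>150)],[10,50,90]))
    m=((hsv[...,1]>140)&(hsv[...,2]>100)).astype('uint8')
    m=cv2.morphologyEx(m,cv2.MORPH_OPEN,np.ones((25,25)))
    c=max(cv2.findContours(m,cv2.RETR_EXTERNAL,cv2.CHAIN_APPROX_NONE)[0],key=cv2.contourArea)
    P=np.array([onz(im,*up2px(q[0],x,y),z)[:2] for q in c]); r=cv2.minAreaRect((P*1000).astype('float32')); print(r)
# lens circle, top: bluish
b=big(t,370,255,64,56);hsv=cv2.cvtColor(b,cv2.COLOR_RGB2HSV)
# ring
b=big(t,118,200,64,56); g=cv2.cvtColor(b,cv2.COLOR_RGB2GRAY); m=(g>110).astype('uint8')
c=max(cv2.findContours(m,cv2.RETR_EXTERNAL,cv2.CHAIN_APPROX_NONE)[0],key=cv2.contourArea)
P=np.array([onz(t,*up2px(q[0],118,200),.0455)[:2] for q in c])*1000
print('ring',cv2.fitEllipse(P.astype('float32')),cv2.minEnclosingCircle(P.astype('float32')))
a=onz(t,*C(480,93,118,200,343,0),.0455)[:2];d=onz(t,*C(515,223,118,200,343,0),.0455)[:2]
print('slots',a,d,(a+d)/2,np.linalg.norm(a-d),np.arctan2(*(a-d)[::-1]))
# bolts (block top z=.018)
B=[onz(t,*C(u,v,118,200,343,0),.018)[:2] for u,v in[(397,55),(628,38),(640,272),(404,290)]]
B=np.array(B);print('bolts',B,B.mean(0));print([np.arctan2(*(B[i]-B[j])[::-1]) for i,j in((0,1),(0,3),(1,2),(3,2))])
# scene ring
b=big(s,264,120,64,56); g=cv2.cvtColor(b,cv2.COLOR_RGB2GRAY)
a=[onz(s,*C(u,v,264,120,343,300),.0455)[:2] for u,v in((460,392),(573,398),(440,400),(590,402))];print('scene slots',a)
B=np.array([onz(s,*C(u,v,264,120,343,300),.018)[:2] for u,v in((395,475),(575,522),(626,388),(455,348))]);print(B.mean(0))
E
```

```text
corners [[ 0.49058302 -0.27743672]
 [ 0.46739016 -0.29459894]
 [ 0.44235508 -0.26045092]
 [ 0.46502106 -0.24260615]] [ 0.46633733 -0.26877318] [0.02885222 0.04234197 0.02884757 0.04320396]
top V pctl [ 46. 119. 143.]
((457.3275146484375, -256.2038879394531), (29.512405395507812, 15.445987701416016), 30.301860809326172)
scene V pctl [ 46.  74. 130.]
((476.5123596191406, -279.202392578125), (26.710060119628906, 12.810944557189941), 37.283668518066406)
ring ((555.2843017578125, 226.80384826660156), (65.21353912353516, 65.55738830566406), 110.49219512939453) ((555.3441162109375, 226.91322326660156), 33.25692367553711)
slots [0.57992975 0.23511632] [0.5323303  0.21917015] [0.55613003 0.22714323] 0.050199483382671245 0.3232566248780733
bolts [[0.59617644 0.27693044]
 [0.60519601 0.18802612]
 [0.51609525 0.17859479]
 [0.5065822  0.26833719]] [0.55601247 0.22797214]
[np.float64(1.671903042675819), np.float64(0.09562042249481799), np.float64(0.10545746845455237), np.float64(1.6764059568671676)]
scene slots [array([0.53305934, 0.21965502]), array([0.58332503, 0.23902818]), array([0.52661603, 0.21077675]), array([0.5916411 , 0.24004663])]
[0.55673398 0.23155242]
```

Run:
```python
from meas import *
t=load('top0.png'); s=load('scene0.png')
C=lambda u,v,x0,y0,ox,oy:(np.array([(u-ox)/5.36,(v-oy)/5.36])-.4+[x0,y0])
cs=np.array([onz(s,*C(u,v,125,260,0,300),.076)[:2] for u,v in[(80,381),(167,368),(172,483),(88,497)]])
print(cs,cs.mean(0),np.linalg.norm(np.diff(np.vstack([cs,cs[:1]]),axis=0),axis=1))
# lens centroid by low saturation blue dark
for im,x,y,oy,u,v in((t,370,255,0,174,150),(s,125,260,300,123,427)): print('lens',onz(im,*C(u,v,x,y,0,oy),.076)[:2])
for n,u,v,z in(('cw',303,269,.06),('ash',357,200,.028),('dish',287,144,.026)): print(n,onz(t,u,v,z)[:2])
```

```text
[[ 0.44227426 -0.2591054 ]
 [ 0.46723654 -0.24196961]
 [ 0.49375335 -0.2771767 ]
 [ 0.4706409  -0.29346983]] [ 0.46847626 -0.26793038] [0.03027789 0.04407586 0.0282781  0.04455985]
lens [ 0.46588657 -0.26979283]
lens [ 0.46633864 -0.26716322]
cw [ 0.48679117 -0.08270548]
ash [ 0.62828881 -0.19307902]
dish [ 0.74183781 -0.04742859]
```

```bash
cat >> h.py <<'E'
def go(x,y,z,yaw):
    o=robot.get_obs(); Rm=R.from_euler('xyz',o['ee_rot']).as_matrix()
    d=Rm.T@(np.array([x,y,z])-o['tool_pos'])*1000
    dy=(yaw-o['ee_rot'][2]+np.pi)%(2*np.pi)-np.pi
    print('delta',d.round(1),'yaw',round(-dy,3),'from',o['tool_pos'].round(4),o['ee_rot'].round(4),'F',o['wrist_force'].round(2),'t',round(o['time'],2))
E
python3 -c "
from h import *
go(.467,-.268,.13,.635)"
```

```text
delta [-114.9   74.7  318. ] yaw -1.788 from [ 0.223  -0.5022  0.2044] [-1.5706  0.002  -1.153 ] F [-0.65  0.97 -0.77] t 0.1
```

```bash
P='x'; python3 -m handwheel '[{"delta_pos":[-115,75,318],"yaw":-1.788},{"delta_pos":[-115,75,318],"yaw":-1.788},{"delta_pos":[-115,75,318],"yaw":-1.788},{"delta_pos":[-115,75,318],"yaw":-1.788},{"delta_pos":[-115,75,318],"yaw":-1.788},{"delta_pos":[-115,75,318],"yaw":-1.788},{"delta_pos":[-115,75,318],"yaw":-1.788},{"delta_pos":[-115,75,318],"yaw":-1.788},{"delta_pos":[-115,75,318],"yaw":-1.788},{"delta_pos":[-115,75,318],"yaw":-1.788},{"delta_pos":[-115,75,318],"yaw":-1.788},{"delta_pos":[-115,75,318],"yaw":-1.788}]' 0
python3 -m handwheel '[{"delta_pos":[0,0,0],"yaw":0},{"delta_pos":[0,0,0],"yaw":0},{"delta_pos":[0,0,0],"yaw":0}]'
python3 -c "
from h import *
go(.467,-.268,.044,.635); print(robot.get_obs()['joint_positions'])
snap('scene','scene1.png')"
```

```text
time: 1.3
tool_pos: [0.4669, -0.2682, 0.1298]
ee_rot: [-1.57, 0.0, 0.641]
wrist_force: [0.3, 1.3, 0.5]
width: 0.0938
time: 1.6
tool_pos: [0.467, -0.2685, 0.1303]
ee_rot: [-1.57, 0.0, 0.633]
wrist_force: [0.1, -1.2, -0.2]
width: 0.0939
delta [ 0.3 86.3  0.4] yaw -0.002 from [ 0.467  -0.2685  0.1303] [-1.5705e+00  2.0000e-04  6.3300e-01] F [ 0.09 -1.17 -0.18] t 1.6
[-6.27011856e-01  8.93910196e-02  1.51798149e+00 -5.84744805e-05
  1.53458633e+00 -1.26002474e+00]
```

View pics/scene1.png

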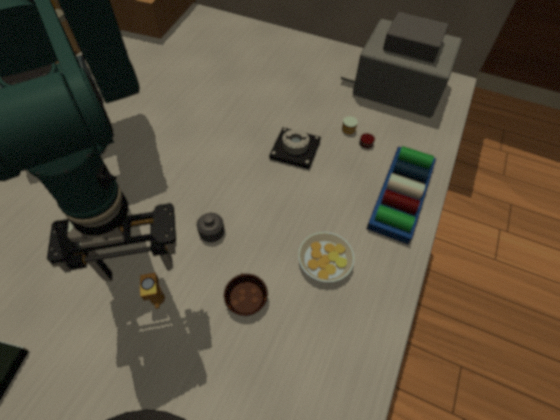

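The gripper straddles the loupe and is clear of everything else, so I'm descending.

```bash
python3 -m handwheel '[{"delta_pos":[0.3,30,0.4],"yaw":0},{"delta_pos":[0.3,60,0.4],"yaw":0},{"delta_pos":[0.3,80,0.4],"yaw":0},{"delta_pos":[0.3,86,0.4],"yaw":0},{"delta_pos":[0.3,86,0.4],"yaw":0}]' 0
python3 -m handwheel '[{"delta_pos":[0,0,0],"yaw":0},{"delta_pos":[0,0,0],"yaw":0},{"delta_pos":[0,0,0],"yaw":0},{"delta_pos":[0,0,0],"yaw":0},{"delta_pos":[0,0,0],"yaw":0},{"delta_pos":[0,0,0],"yaw":0},{"delta_pos":[0,0,0],"yaw":0},{"delta_pos":[0,0,0],"yaw":0},{"delta_pos":[0,0,0],"yaw":0},{"delta_pos":[0,0,0],"yaw":0}]' 255
python3 -c "
from h import *
go(.467,-.268,.044,.635)
snap('top','top2.png'); im=cv2.imread('pics/top2.png')[220:340,320:480]; cv2.imwrite('pics/top2c.png',cv2.resize(im,None,fx=5,fy=5,interpolation=2))"
```

```text
time: 2.15
tool_pos: [0.4666, -0.2677, 0.0436]
ee_rot: [-1.569, 0.001, 0.634]
wrist_force: [0.1, -0.0, 0.7]
width: 0.0938
time: 3.15
tool_pos: [0.4671, -0.2681, 0.0444]
ee_rot: [-1.571, 0.0, 0.635]
wrist_force: [0.3, 0.4, -0.2]
width: 0.0299
delta [0.  0.4 0.1] yaw -0.0 from [ 0.4671 -0.2681  0.0444] [-1.5707e+00  2.0000e-04  6.3500e-01] F [ 0.28  0.44 -0.21] t 3.15
```

View pics/top2c.png

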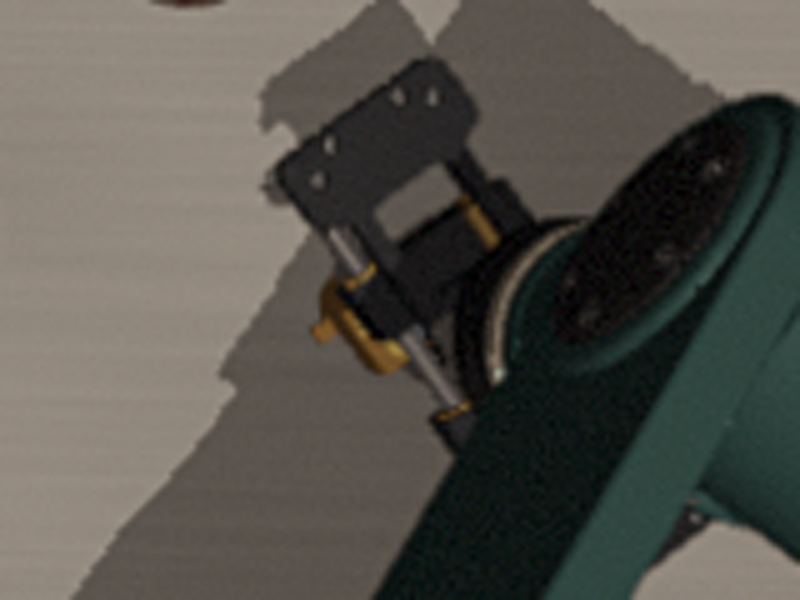

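The top view shows the fingers closed on the loupe, with one lug showing at crop (320,330). The width reading of 29.9 mm means they're on the flats. Next I'll lift.

```bash
python3 -m handwheel '[{"delta_pos":[0,-10,0],"yaw":0},{"delta_pos":[0,-40,0],"yaw":0},{"delta_pos":[0,-80,0],"yaw":0},{"delta_pos":[0,-100,0],"yaw":0},{"delta_pos":[0,-100,0],"yaw":0},{"delta_pos":[0,-100,0],"yaw":0}]'
python3 -c "
from h import *
go(.5555,.2272,.144,1.89)"
```

```text
time: 3.8
tool_pos: [0.467, -0.2679, 0.1443]
ee_rot: [-1.571, 0.0, 0.635]
wrist_force: [0.3, -0.2, -2.4]
width: 0.0299
delta [3.649e+02 3.000e-01 3.461e+02] yaw -1.255 from [ 0.467  -0.2679  0.1443] [-1.5708  0.      0.6351] F [ 0.28 -0.17 -2.36] t 3.8
```

```bash
python3 -m handwheel '[{"delta_pos":[30,0,28],"yaw":-0.1},{"delta_pos":[70,0,66],"yaw":-0.22},{"delta_pos":[105,0,100],"yaw":-0.35},{"delta_pos":[140,0,133],"yaw":-0.48},{"delta_pos":[175,0,166],"yaw":-0.6},{"delta_pos":[210,0,199],"yaw":-0.74},{"delta_pos":[245,0,232],"yaw":-0.87},{"delta_pos":[280,0,265],"yaw":-1.0},{"delta_pos":[315,0,299],"yaw":-1.1},{"delta_pos":[345,0,327],"yaw":-1.2},{"delta_pos":[365,0,346],"yaw":-1.255},{"delta_pos":[365,0,346],"yaw":-1.255}]'
python3 -m handwheel '[{"delta_pos":[0,0,0],"yaw":0},{"delta_pos":[0,0,0],"yaw":0},{"delta_pos":[0,0,0],"yaw":0},{"delta_pos":[0,0,0],"yaw":0}]'
python3 -c "
from h import *
go(.5555,.2272,.144,1.89); print(robot.get_obs()['joint_positions'])
o=[]
for n in('scene','top'):
    s=snap(n,n+'3.png'); u,v=proj(s,[.5555,.2272,.12]).astype(int); print(n,u,v)
    x0,y0=max(u-40,0),max(v-45,0); im=s['image'][y0:y0+90,x0:x0+80,::-1]; print(x0,y0,im.shape); o.append(cv2.resize(im,(400,450),interpolation=2))
o=np.clip(np.hstack(o).astype(float)*1.7,0,255); cv2.imwrite('pics/c3.png',o)"
```

```text
time: 5.0
tool_pos: [0.5541, 0.2303, 0.1409]
ee_rot: [-1.566, -0.002, 1.895]
wrist_force: [0.2, -0.6, -0.8]
width: 0.0297
time: 5.4
tool_pos: [0.5558, 0.2259, 0.1444]
ee_rot: [-1.571, 0.0, 1.888]
wrist_force: [0.1, 1.4, -1.3]
width: 0.03
delta [ 1.4  0.4 -0.2] yaw -0.002 from [0.5558 0.2259 0.1444] [-1.5706e+00  2.0000e-04  1.8882e+00] F [ 0.07  1.37 -1.31] t 5.4
[ 2.91617348e-01  2.16787088e-01  1.34469207e+00 -1.83401399e-04
  1.58029738e+00 -1.59656567e+00]
scene 296 115
256 70 (90, 80, 3)
top 133 226
93 181 (90, 80, 3)[ WARN:0@2.043] global loadsave.cpp:1063 imwrite_ Unsupported depth image for selected encoder is fallbacked to CV_8U.
```

View pics/c3.png

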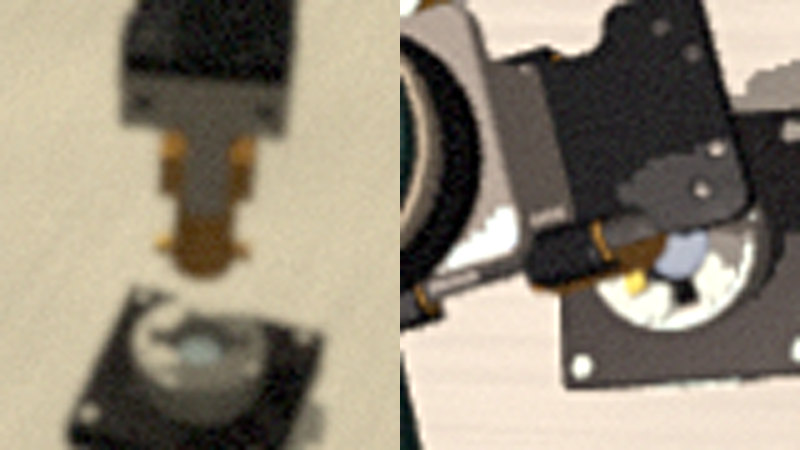

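```bash
python3 -c "
from h import *
s=load('scene3.png'); t=load('top3.png')
P=lambda u,v:onz(s,256+u/5-.4,70+v/5-.4,.109)
a,b=P(156,243),P(249,250); print(a,b,(a+b)/2,np.linalg.norm(a-b),np.arctan2(*(a-b)[1::-1]))
print('head',(P(163,185)+P(252,188))/2)
o=robot.get_obs();x=o['tool_pos'].copy();x[2]=.109;print('axis px crop',(proj(s,x)+.4-[256,70])*5)
# lug in top
q=onz(t,93+(635-400)/5-.4,181+282/5-.4,.112);print('toplug',q,q-x)
print('expected lug', x+.0215*np.array([np.cos(.317),np.sin(.317),0]), x-.0215*np.array([np.cos(.317),np.sin(.317),0]))
"
```

```text
[0.53496434 0.21952802 0.109     ] [0.57751262 0.23430905 0.109     ] [0.55623848 0.22691854 0.109     ] 0.04504258554545671 -2.807241033381742
head [0.5416369  0.26738323 0.109     ]
axis px crop [201.1606496 247.1981137]
toplug [0.53723842 0.21830059 0.112     ] [-0.01862853 -0.00790141  0.003     ]
expected lug [0.57629571 0.23290393 0.109     ] [0.53543819 0.21950008 0.109     ]
```

```bash
python3 -c "
from meas import *
s=load('scene0.png')
b=big(s,264,120,64,56,10); g=cv2.cvtColor(b,cv2.COLOR_RGB2GRAY); g=np.clip(g*1.6,0,255).astype('uint8')
cv2.imwrite('pics/r.png',g)
t=load('top0.png'); b=big(t,118,200,64,56,10); g=cv2.cvtColor(b,cv2.COLOR_RGB2GRAY); g=np.clip(g*1.4,0,255).astype('uint8'); cv2.imwrite('pics/rt.png',g)
"
```

```text
(no output)
```

View pics/r.png

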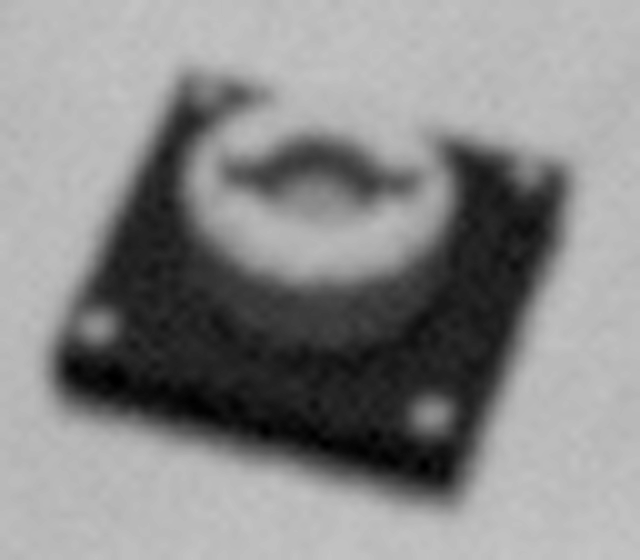

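View pics/rt.png

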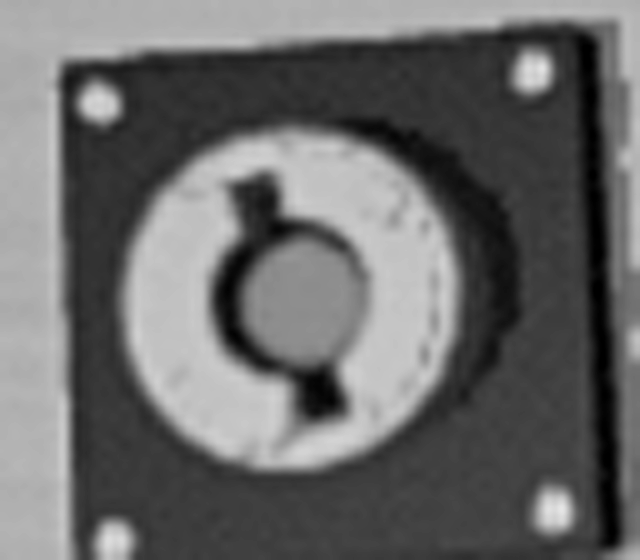

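```bash
python3 -c "
from meas import *
def circ(P):
    A=np.c_[2*P,np.ones(len(P))]; r=np.linalg.lstsq(A,(P**2).sum(1),rcond=None)[0]; return r[:2],np.sqrt(r[2]+r[0]**2+r[1]**2)
s=load('scene0.png');t=load('top0.png')
f=lambda im,L,x,y:np.array([onz(im,*up2px(q,x,y,10),.0455)[:2] for q in L])
print(circ(f(s,[(182,185),(200,235),(240,268),(320,287),(400,262),(440,230),(457,190)],264,120)))
T=[(122,300),(290,127),(461,290),(290,470),(170,180),(170,418),(410,170),(410,417)]
print(circ(f(t,T,118,200)))
a,b=f(t,[(253,178),(324,416)],118,200);print((a+b)/2,np.linalg.norm(a-b),np.arctan2(*(a-b)[::-1]))
a,b=f(s,[(412,186),(224,176)],264,120);print((a+b)/2,np.linalg.norm(a-b),np.arctan2(*(a-b)[::-1]))
go(.5555,.2272,.144,1.89)
"
```

```text
(array([0.55742239, 0.2263709 ]), np.float64(0.03485630375391382))
(array([0.55580859, 0.22652561]), np.float64(0.03389685243389584))
[0.55578504 0.22717267] 0.04967395133241077 0.34985938740838946
[0.55721984 0.22760624] 0.0480074097349371 0.367769772805867
delta [1.1 0.7 0. ] yaw -0.001 from [0.5559 0.2262 0.1447] [-1.5711e+00  1.0000e-04  1.8887e+00] F [ 0.82  0.34 -1.91] t 5.5
```

```bash
python3 -m handwheel '[{"delta_pos":[0,20,0],"yaw":-0.026},{"delta_pos":[0,40,-0.6],"yaw":-0.026},{"delta_pos":[0,49,-0.6],"yaw":-0.026},{"delta_pos":[0,49,-0.6],"yaw":-0.026},{"delta_pos":[0,49,-0.6],"yaw":-0.026},{"delta_pos":[0,49,-0.6],"yaw":-0.026},{"delta_pos":[0,49,-0.6],"yaw":-0.026}]'
python3 -c "
from h import *
go(.5566,.2264,.0899,1.915)
o=[]
for n in('scene','top'):
    s=snap(n,n+'4.png'); u,v=proj(s,[.5555,.2272,.06]).astype(int)
    x0,y0=max(u-40,0),max(v-45,0); im=s['image'][y0:y0+90,x0:x0+80,::-1]; print(x0,y0); o.append(cv2.resize(im,(400,450),interpolation=2))
o=np.clip(np.hstack(o).astype(float)*1.7,0,255).astype('uint8'); cv2.imwrite('pics/c4.png',o)
go(.5566,.2264,.0899,1.915)"
```

```text
time: 6.2
tool_pos: [0.5571, 0.2274, 0.0968]
ee_rot: [-1.573, 0.0, 1.916]
wrist_force: [-0.1, 0.1, -1.8]
width: 0.0299
delta [-0.8  6.9  0.8] yaw 0.001 from [0.5571 0.2274 0.0968] [-1.5732e+00  2.0000e-04  1.9160e+00] F [-0.11  0.14 -1.76] t 6.2
254 88
104 183
delta [-0.8  6.4  0.5] yaw 0.001 from [0.5568 0.2273 0.0963] [-1.5723e+00  2.0000e-04  1.9160e+00] F [-0.93 -0.09 -1.67] t 6.3
```

View pics/c4.png

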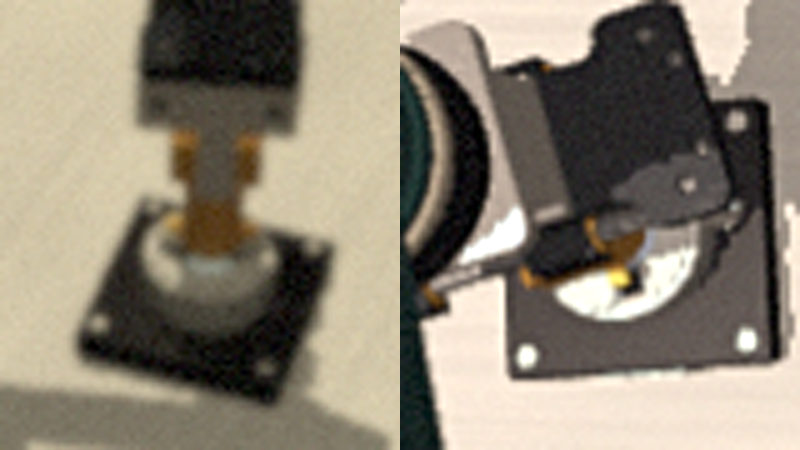

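```bash
python3 -c "
from h import *
t=load('top4.png'); s=load('scene4.png')
im=[]
for q,x,y in((t,145,220),(s,272,108)): im.append(cv2.resize(q['image'][y:y+40,x:x+40,::-1],(400,400),interpolation=2))
im=np.clip(np.hstack(im).astype(float)*1.7,0,255).astype('uint8'); cv2.imwrite('pics/c4b.png',im)"
```

```text
(no output)
```

View pics/c4b.png

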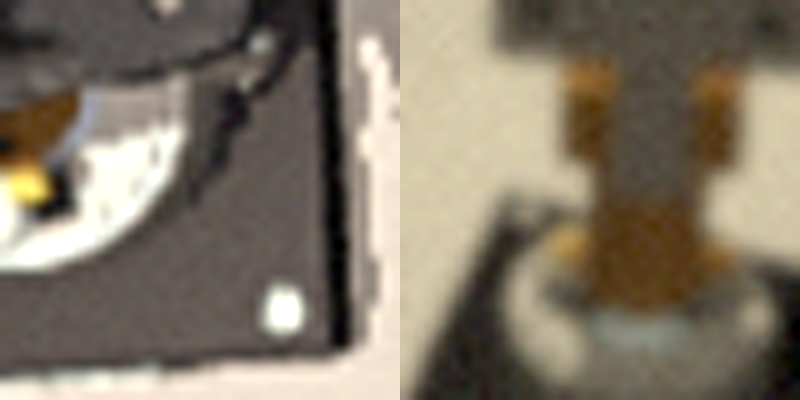

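```bash
python3 -m handwheel '[{"delta_pos":[-0.7,2,0.4],"yaw":0},{"delta_pos":[-0.7,4,0.4],"yaw":0},{"delta_pos":[-0.7,5,0.4],"yaw":0},{"delta_pos":[-0.7,5,0.4],"yaw":0}]'
python3 -m handwheel '[{"delta_pos":[0,0.7,0],"yaw":0},{"delta_pos":[0,1.4,0],"yaw":0},{"delta_pos":[0,1.4,0],"yaw":0}]'
python3 -m handwheel '[{"delta_pos":[0,0.5,0],"yaw":0},{"delta_pos":[0,1,0],"yaw":0},{"delta_pos":[0,1,0],"yaw":0}]'
```

```text
time: 6.7
tool_pos: [0.5559, 0.2263, 0.09]
ee_rot: [-1.57, 0.0, 1.916]
wrist_force: [0.1, 0.0, -2.4]
width: 0.0295
time: 7.0
tool_pos: [0.5563, 0.2264, 0.0892]
ee_rot: [-1.571, 0.0, 1.916]
wrist_force: [0.5, 0.1, -1.7]
width: 0.0297
time: 7.3
tool_pos: [0.5565, 0.2265, 0.0888]
ee_rot: [-1.572, 0.0, 1.916]
wrist_force: [-0.7, 0.5, 2.1]
width: 0.0298
```

```bash
python3 -c "
from h import *
go(.5565,.2265,.0888,1.916); o=robot.get_obs(); print(o['wrist_torque'])"
python3 -m handwheel '[{"delta_pos":[0,0,0.5],"yaw":0},{"delta_pos":[0,0,1.0],"yaw":0},{"delta_pos":[0,0,1.0],"yaw":0}]'
python3 -m handwheel '[{"delta_pos":[0,0,-1],"yaw":0},{"delta_pos":[0,0,-2.0],"yaw":0},{"delta_pos":[0,0,-2],"yaw":0}]'
```

```text
delta [ 0.  0. -0.] yaw -0.0 from [0.5565 0.2265 0.0888] [-1.5718e+00  1.0000e-04  1.9160e+00] F [-0.68  0.45  2.07] t 7.3
[0.02129272 0.02971306 0.04173493]
time: 7.6
tool_pos: [0.556, 0.2264, 0.0888]
ee_rot: [-1.573, 0.0, 1.916]
wrist_force: [1.4, 0.7, 2.9]
width: 0.0295
time: 7.9
tool_pos: [0.5568, 0.2266, 0.0886]
ee_rot: [-1.57, 0.0, 1.916]
wrist_force: [-1.2, -0.5, 5.9]
width: 0.03
```

```bash
python3 -m handwheel '[{"delta_pos":[0.5,0,1],"yaw":0},{"delta_pos":[1,0,1],"yaw":0},{"delta_pos":[1,0,1],"yaw":0}]'
python3 -c "
from h import *
print(robot.get_obs()['wrist_torque'])"
python3 -m handwheel '[{"delta_pos":[-1,0,0],"yaw":0},{"delta_pos":[-2,0,0],"yaw":0},{"delta_pos":[-2,0,0],"yaw":0}]'
python3 -c "
from h import *
print(robot.get_obs()['wrist_torque'])"
```

```text
time: 8.2
tool_pos: [0.5563, 0.2268, 0.0885]
ee_rot: [-1.571, 0.001, 1.916]
wrist_force: [0.6, -2.7, 4.0]
width: 0.0298
[-0.31393042 -0.24017805 -0.01524797]
time: 8.5
tool_pos: [0.5559, 0.2266, 0.0869]
ee_rot: [-1.57, -0.003, 1.916]
wrist_force: [0.1, 4.1, -1.6]
width: 0.0299
[ 1.09649476e+00 -2.02116077e-01 -7.54884414e-06]
```

It has dropped into the hole: Fz is released and a side load has appeared. I'll relax the sideways offset and continue down.

```bash
python3 -m handwheel '[{"delta_pos":[0.7,0,0],"yaw":0},{"delta_pos":[0.7,0,0],"yaw":0}]'
python3 -c "
from h import *
print(robot.get_obs()['wrist_torque'])"
python3 -m handwheel '[{"delta_pos":[0,0.5,0],"yaw":0},{"delta_pos":[0,1,0],"yaw":0},{"delta_pos":[0,1,0],"yaw":0}]'
python3 -c "
from h import *
print(robot.get_obs()['wrist_torque'])"
```

```text
time: 8.7
tool_pos: [0.5558, 0.2266, 0.087]
ee_rot: [-1.57, -0.001, 1.916]
wrist_force: [0.9, 3.6, -2.9]
width: 0.0299
[ 0.9997635  -0.39217118  0.03059939]
time: 9.0
tool_pos: [0.5559, 0.2265, 0.0869]
ee_rot: [-1.57, -0.001, 1.916]
wrist_force: [-0.0, 5.0, -1.8]
width: 0.0301
[ 1.23503269 -0.06588766 -0.03989187]
```

```bash
cat >> h.py <<'E'
def st():
    o=robot.get_obs(); Rm=R.from_euler('xyz',o['ee_rot']).as_matrix()
    print('F tool',(Rm.T@o['wrist_force']).round(1),'T tool',(Rm.T@o['wrist_torque']).round(2),'pos',o['tool_pos'].round(4))
E
python3 -m handwheel '[{"delta_pos":[0.5,0,0],"yaw":0},{"delta_pos":[0.5,0,0],"yaw":0},{"delta_pos":[0.5,0,0],"yaw":0}]' >/dev/null
python3 -c "
from h import *
st()"
python3 -m handwheel '[{"delta_pos":[0.5,0,0],"yaw":0},{"delta_pos":[0.5,0,0],"yaw":0},{"delta_pos":[0.5,0,0],"yaw":0}]' >/dev/null
python3 -c "
from h import *
st()"
python3 -m handwheel '[{"delta_pos":[0,0.5,0],"yaw":0},{"delta_pos":[0,1,0],"yaw":0},{"delta_pos":[0,1,0],"yaw":0}]'>/dev/null
python3 -c "
from h import *
st()"
```

```text
F tool [ 4.4  2.9 -0.8] T tool [-0.39  0.   -1.03] pos [0.556  0.2266 0.087 ]
F tool [ 3.1  3.4 -0.7] T tool [-0.35  0.01 -0.73] pos [0.556  0.2267 0.087 ]
F tool [ 2.9  0.5 -0.6] T tool [-0.31  0.02 -0.46] pos [0.5562 0.2267 0.0864]
```

```bash
python3 -m handwheel '[{"delta_pos":[0.6,0,0],"yaw":0},{"delta_pos":[0.6,0.5,0],"yaw":0},{"delta_pos":[0.6,0.5,0],"yaw":0}]' >/dev/null
python3 -c "
from h import *
st()"
python3 -m handwheel '[{"delta_pos":[0,0.5,0],"yaw":0},{"delta_pos":[0,1,0],"yaw":0},{"delta_pos":[0,1,0],"yaw":0}]'>/dev/null
python3 -c "
from h import *
st()"
```

```text
F tool [-1.4  1.6 -0.6] T tool [-0.23 -0.03 -0.  ] pos [0.5558 0.227  0.0853]
F tool [ 0.3  0.9 -0.1] T tool [-0.14  0.04 -0.06] pos [0.5555 0.2273 0.0842]
```

```bash
for i in 1; do python3 -m handwheel '[{"delta_pos":[0,0.5,0],"yaw":0},{"delta_pos":[0,1,0],"yaw":0},{"delta_pos":[0,1,0],"yaw":0}]'>/dev/null
python3 -c "
from h import *
st()"; done
python3 -m handwheel '[{"delta_pos":[0,0.5,0],"yaw":0},{"delta_pos":[0,1,0],"yaw":0},{"delta_pos":[0,1,0],"yaw":0}]'>/dev/null
python3 -c "
from h import *
st()"
```

```text
F tool [-0.5  0.9 -0.4] T tool [-0.13  0.02 -0.03] pos [0.5557 0.2275 0.0834]
F tool [0.6 1.9 0.1] T tool [-0.16 -0.02 -0.08] pos [0.5557 0.2276 0.0824]
```

```bash
python3 -m handwheel '[{"delta_pos":[0,0.5,0],"yaw":0},{"delta_pos":[0,1,0],"yaw":0},{"delta_pos":[0,1.5,0],"yaw":0},{"delta_pos":[0,1.5,0],"yaw":0}]'>/dev/null
python3 -c "
from h import *
st()"
python3 -m handwheel '[{"delta_pos":[0,0.5,0],"yaw":0},{"delta_pos":[0,1,0],"yaw":0},{"delta_pos":[0,1.5,0],"yaw":0},{"delta_pos":[0,1.5,0],"yaw":0}]'>/dev/null
python3 -c "
from h import *
st()"
python3 -m handwheel '[{"delta_pos":[0,0.5,0],"yaw":0},{"delta_pos":[0,1,0],"yaw":0},{"delta_pos":[0,1.5,0],"yaw":0},{"delta_pos":[0,1.5,0],"yaw":0}]'>/dev/null
python3 -c "
from h import *
st()"
```

```text
F tool [ 0.   1.1 -0.5] T tool [-0.17 -0.01 -0.03] pos [0.5557 0.2276 0.0809]
F tool [ 0.1  0.5 -0.4] T tool [-0.16 -0.04 -0.05] pos [0.5557 0.2276 0.0794]
F tool [ 0.7  0.9 -0.6] T tool [-0.12 -0.02 -0.05] pos [0.5557 0.2276 0.0779]
```

The lugs are in the slots, 10 mm below the first contact with no resistance. Pressing against the spring now.

```bash
python3 -m handwheel '[{"delta_pos":[0,1,0],"yaw":0},{"delta_pos":[0,2,0],"yaw":0},{"delta_pos":[0,3,0],"yaw":0},{"delta_pos":[0,3,0],"yaw":0}]'>/dev/null
python3 -c "
from h import *
st()"
python3 -m handwheel '[{"delta_pos":[0,1,0],"yaw":0},{"delta_pos":[0,2,0],"yaw":0},{"delta_pos":[0,3,0],"yaw":0},{"delta_pos":[0,3,0],"yaw":0}]'>/dev/null
python3 -c "
from h import *
st()"
python3 -m handwheel '[{"delta_pos":[0,1,0],"yaw":0},{"delta_pos":[0,2,0],"yaw":0},{"delta_pos":[0,2.5,0],"yaw":0},{"delta_pos":[0,2.5,0],"yaw":0}]'
python3 -c "
from h import *
st()"
```

```text
F tool [ 0.  -3.   1.3] T tool [ 0.2  -0.01 -0.16] pos [0.556  0.2277 0.0758]
F tool [ 0.5 -4.2  1.3] T tool [ 0.13 -0.04 -0.22] pos [0.556  0.2277 0.0722]
time: 13.5
tool_pos: [0.556, 0.2277, 0.07]
ee_rot: [-1.572, 0.0, 1.916]
wrist_force: [-0.9, -0.1, 5.1]
width: 0.0299
F tool [ 0.2 -5.1  0.8] T tool [ 0.14 -0.01 -0.2 ] pos [0.556  0.2277 0.07  ]
```

```bash
python3 -m handwheel '[{"delta_pos":[0,1,0],"yaw":0},{"delta_pos":[0,1.7,0],"yaw":0},{"delta_pos":[0,1.7,0],"yaw":0}]'>/dev/null
python3 -c "
from h import *
st()"
python3 -m handwheel '[{"delta_pos":[0,0,0],"yaw":0.05},{"delta_pos":[0,0,0],"yaw":0.1},{"delta_pos":[0,0,0],"yaw":0.15},{"delta_pos":[0,0,0],"yaw":0.15}]'
python3 -c "
from h import *
st()"
```

```text
F tool [ 0.3 -6.5  0.3] T tool [ 0.2   0.03 -0.15] pos [0.5561 0.2277 0.0684]
time: 14.2
tool_pos: [0.5562, 0.2277, 0.0686]
ee_rot: [-1.572, -0.0, 1.765]
wrist_force: [-1.0, -0.6, 6.3]
width: 0.03
F tool [-0.4 -6.3  1.1] T tool [ 0.18  0.02 -0.11] pos [0.5562 0.2277 0.0686]
```

```bash
python3 -m handwheel '[{"delta_pos":[0,0,0],"yaw":0.05},{"delta_pos":[0,0,0],"yaw":0.1},{"delta_pos":[0,0,0],"yaw":0.15},{"delta_pos":[0,0,0],"yaw":0.15}]'
python3 -c "
from h import *
st()"
python3 -m handwheel '[{"delta_pos":[0,0,0],"yaw":0.05},{"delta_pos":[0,0,0],"yaw":0.1},{"delta_pos":[0,0,0],"yaw":0.15},{"delta_pos":[0,0,0],"yaw":0.2},{"delta_pos":[0,0,0],"yaw":0.25},{"delta_pos":[0,0,0],"yaw":0.3},{"delta_pos":[0,0,0],"yaw":0.3}]'
python3 -c "
from h import *
st()"
```

```text
time: 14.6
tool_pos: [0.5563, 0.2278, 0.0686]
ee_rot: [-1.572, -0.0, 1.615]
wrist_force: [-1.8, -0.8, 5.7]
width: 0.0297
F tool [-0.7 -5.7  1.9] T tool [ 0.18 -0.03 -0.1 ] pos [0.5563 0.2278 0.0686]
time: 15.3
tool_pos: [0.5564, 0.2278, 0.0687]
ee_rot: [-1.572, -0.001, 1.315]
wrist_force: [-0.2, 0.4, 5.7]
width: 0.0299
F tool [ 0.4 -5.7  0.3] T tool [ 0.15  0.05 -0.06] pos [0.5564 0.2278 0.0687]
```

```bash
python3 -m handwheel '[{"delta_pos":[0,0,0],"yaw":0.05},{"delta_pos":[0,0,0],"yaw":0.1},{"delta_pos":[0,0,0],"yaw":0.15},{"delta_pos":[0,0,0],"yaw":0.2},{"delta_pos":[0,0,0],"yaw":0.2}]'>/dev/null
python3 -c "
from h import *
st()"
for k in 1 ; do python3 -m handwheel '[{"delta_pos":[0,0,0],"yaw":0.03},{"delta_pos":[0,0,0],"yaw":0.03}]'>/dev/null; python3 -c "
from h import *
st();print(robot.get_obs()['ee_rot'][2])"; done
python3 -m handwheel '[{"delta_pos":[0,0,0],"yaw":0.03},{"delta_pos":[0,0,0],"yaw":0.03}]'>/dev/null; python3 -c "
from h import *
st();print(robot.get_obs()['ee_rot'][2])"
```

```text
F tool [-1.5 -6.3  0.8] T tool [ 0.16  0.01 -0.08] pos [0.5565 0.2279 0.0687]
F tool [-1.6 -6.6  0.8] T tool [ 0.09 -0.01 -0.05] pos [0.5565 0.2279 0.0687]
1.0855753635863497
F tool [-0.4 -6.3  1.2] T tool [0.09 0.02 0.  ] pos [0.5565 0.2279 0.0687]
1.055589487066524
```

```bash
python3 -m handwheel '[{"delta_pos":[0,0,0],"yaw":0.02},{"delta_pos":[0,0,0],"yaw":0.02}]'>/dev/null; python3 -c "
from h import *
st();print(robot.get_obs()['ee_rot'][2])"
python3 -m handwheel '[{"delta_pos":[0,0,0],"yaw":0.02},{"delta_pos":[0,0,0],"yaw":0.02}]'>/dev/null; python3 -c "
from h import *
st();print(robot.get_obs()['ee_rot'][2])"
python3 -m handwheel '[{"delta_pos":[0,0,0],"yaw":0.02},{"delta_pos":[0,0,0],"yaw":0.02}]'>/dev/null; python3 -c "
from h import *
st();print(robot.get_obs()['ee_rot'][2])"
```

```text
F tool [-0.4 -6.6  1.2] T tool [ 0.08 -0.01 -0.11] pos [0.5565 0.2279 0.0687]
1.035727429876684
F tool [-0.7 -6.4  0.9] T tool [ 0.18 -0.05 -0.12] pos [0.5565 0.2279 0.0687]
1.0157416323178392
F tool [-0.8 -5.6  1.4] T tool [ 0.16 -0.07 -0.08] pos [0.5565 0.228  0.0687]
0.995822593177567
```

```bash
python3 -m handwheel '[{"delta_pos":[0,0,0],"yaw":0.02},{"delta_pos":[0,0,0],"yaw":0.02}]'>/dev/null; python3 -c "
from h import *
st();print(robot.get_obs()['ee_rot'][2])"
python3 -m handwheel '[{"delta_pos":[0,0,0],"yaw":0.02},{"delta_pos":[0,0,0],"yaw":0.02}]'>/dev/null; python3 -c "
from h import *
st();print(robot.get_obs()['ee_rot'][2])"
```

```text
F tool [-0.6 -6.  -0. ] T tool [ 0.11 -0.25 -0.15] pos [0.5567 0.228  0.0687]
0.9764781784051959
F tool [-0.4 -5.8  0.2] T tool [ 0.03 -0.56 -0.13] pos [0.5566 0.228  0.0688]
0.95756505157781
```

The stop was felt at yaw of about 0.985. I'll back off to the notch middle, then rise gently and let the spring lift the loupe.

```bash
python3 -m handwheel '[{"delta_pos":[0,0,0],"yaw":-0.05},{"delta_pos":[0,0,0],"yaw":-0.095},{"delta_pos":[0,0,0],"yaw":-0.095}]'>/dev/null; python3 -c "
from h import *
st();print(robot.get_obs()['ee_rot'][2])"
python3 -m handwheel '[{"delta_pos":[0,-1,0],"yaw":0},{"delta_pos":[0,-2,0],"yaw":0},{"delta_pos":[0,-3,0],"yaw":0},{"delta_pos":[0,-3,0],"yaw":0}]'>/dev/null; python3 -c "
from h import *
st();print(robot.get_obs()['ee_rot'][2])"
python3 -m handwheel '[{"delta_pos":[0,-1,0],"yaw":0},{"delta_pos":[0,-1.5,0],"yaw":0},{"delta_pos":[0,-1.5,0],"yaw":0}]'>/dev/null; python3 -c "
from h import *
st();print(robot.get_obs()['ee_rot'][2])"
```

```text
F tool [-0.5 -5.7  0.4] T tool [-0.01 -0.05 -0.14] pos [0.5568 0.228  0.0689]
1.0517257117752687
F tool [-0.5 -5.2 -0.3] T tool [ 0.01  0.01 -0.28] pos [0.5568 0.228  0.0717]
1.051031507780332
F tool [ 2.1 -4.5 -0.7] T tool [-0.23  0.   -0.51] pos [0.5567 0.228  0.0729]
1.0509503544610492
```

```bash
python3 -m handwheel '[{"delta_pos":[0,-0.7,0],"yaw":0},{"delta_pos":[0,-0.7,0],"yaw":0}]'>/dev/null; python3 -c "
from h import *
st();print(robot.get_obs()['ee_rot'][2])"
python3 -m handwheel '[{"delta_pos":[0,-0.7,0],"yaw":0},{"delta_pos":[0,-0.7,0],"yaw":0}]'>/dev/null; python3 -c "
from h import *
st();print(robot.get_obs()['ee_rot'][2])"
```

```text
F tool [ 3.  -4.4 -1. ] T tool [-0.38  0.03 -0.76] pos [0.5565 0.228  0.0735]
1.0510031847833512
F tool [ 2.6 -3.8 -1.6] T tool [-0.44 -0.02 -0.73] pos [0.5561 0.2277 0.0738]
1.0509914620572294
```

```bash
python3 -m handwheel '[{"delta_pos":[0,-0.7,0],"yaw":0},{"delta_pos":[0,-0.7,0],"yaw":0}]'>/dev/null; python3 -c "
from h import *
st();print(robot.get_obs()['ee_rot'][2])"
python3 -m handwheel '[{"delta_pos":[0,0,0],"yaw":-0.05},{"delta_pos":[0,0,0],"yaw":-0.09},{"delta_pos":[0,0,0],"yaw":-0.09}]'>/dev/null; python3 -c "
from h import *
st();print(robot.get_obs()['ee_rot'][2])"
```

```text
F tool [ 3.9 -0.4 -3. ] T tool [-0.67 -0.01 -1.07] pos [0.556  0.2276 0.0739]
1.0509866755461308
F tool [ 5.1 -0.9 -2.7] T tool [-0.63  0.2  -1.16] pos [0.5559 0.2281 0.074 ]
1.141016289553619
```

Upward motion is blocked at underside ≈ 29.5 mm and anticlockwise turning is resisted, so it's locked. I'll unload it and then release.

```bash
python3 -m handwheel '[{"delta_pos":[0.4,1,-0.3],"yaw":0.05},{"delta_pos":[0.4,1,-0.3],"yaw":0.09},{"delta_pos":[0.4,1,-0.3],"yaw":0.09}]'>/dev/null; python3 -c "
from h import *
st();print(robot.get_obs()['ee_rot'][2])"
python3 -m handwheel '[{"delta_pos":[0,0,0],"yaw":0},{"delta_pos":[0,0,0],"yaw":0},{"delta_pos":[0,0,0],"yaw":0},{"delta_pos":[0,0,0],"yaw":0},{"delta_pos":[0,0,0],"yaw":0},{"delta_pos":[0,0,0],"yaw":0},{"delta_pos":[0,0,0],"yaw":0},{"delta_pos":[0,0,0],"yaw":0}]' 0
python3 -c "
from h import *
st()
o=[]
for n in('scene','top'):
    s=snap(n,n+'5.png'); u,v=proj(s,[.5555,.2272,.06]).astype(int)
    x0,y0=max(u-40,0),max(v-45,0); im=s['image'][y0:y0+90,x0:x0+80,::-1]; o.append(cv2.resize(im,(400,450),interpolation=2))
o=np.clip(np.hstack(o).astype(float)*1.7,0,255).astype('uint8'); cv2.imwrite('pics/c5.png',o)"
```

```text
F tool [ 0.5 -4.9 -0.3] T tool [-0.14 -0.02 -0.51] pos [0.5554 0.2277 0.0734]
1.0511775400582843
time: 20.2
tool_pos: [0.5562, 0.2278, 0.0735]
ee_rot: [-1.571, 0.0, 1.051]
wrist_force: [-0.2, -0.5, -0.4]
width: 0.0903
F tool [-0.5  0.4 -0.1] T tool [-0.1   0.02 -0.12] pos [0.5562 0.2278 0.0735]
```

View pics/c5.png

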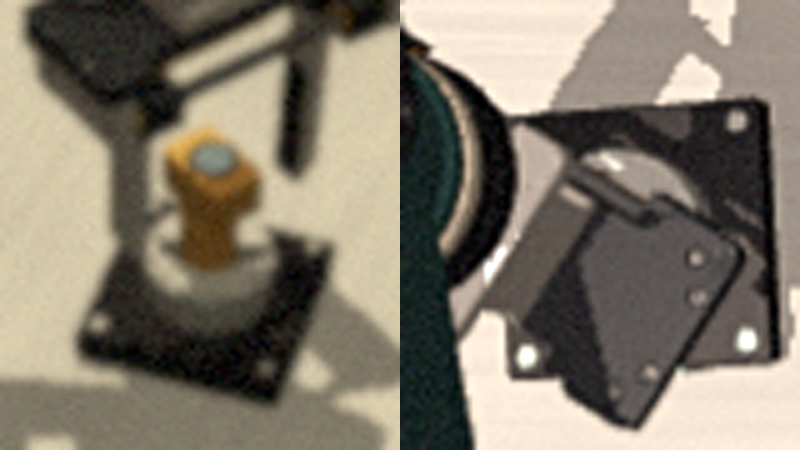

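The scene view shows the loupe standing upright in the ring, with the head at crop (212,160) and the fingers open and clear. I'll retreat straight up, then check the height.

```bash
python3 -m handwheel '[{"delta_pos":[0,-15,0],"yaw":0},{"delta_pos":[0,-50,0],"yaw":0},{"delta_pos":[0,-95,0],"yaw":0},{"delta_pos":[0,-130,0],"yaw":0},{"delta_pos":[0,-130,0],"yaw":0},{"delta_pos":[0,-130,0],"yaw":0}]' 0
python3 -m handwheel '[{"delta_pos":[0,0,80],"yaw":0},{"delta_pos":[0,0,160],"yaw":0},{"delta_pos":[0,0,160],"yaw":0},{"delta_pos":[0,0,160],"yaw":0},{"delta_pos":[0,0,160],"yaw":0},{"delta_pos":[0,0,160],"yaw":0}]' 0
python3 -c "
from h import *
st()
o=[]
for n in('scene','top'):
    s=snap(n,n+'6.png'); u,v=proj(s,[.5562,.2278,.1055]).astype(int)
    x0,y0=max(u-40,0),max(v-30,0); print(n,x0,y0,proj(s,[.5562,.2278,.1055])); im=s['image'][y0:y0+80,x0:x0+80,::-1]; o.append(cv2.resize(im,(400,400),interpolation=2))
o=np.clip(np.hstack(o).astype(float)*1.7,0,255).astype('uint8'); cv2.imwrite('pics/c6.png',o)"
```

```text
time: 20.9
tool_pos: [0.5569, 0.2281, 0.2057]
ee_rot: [-1.574, -0.003, 1.051]
wrist_force: [0.2, 0.5, -1.0]
width: 0.0943
time: 21.5
tool_pos: [0.4177, 0.3067, 0.2024]
ee_rot: [-1.571, 0.002, 1.051]
wrist_force: [0.2, 0.1, -0.3]
width: 0.0942
F tool [ 0.2  0.3 -0.1] T tool [-0.14  0.02 -0.1 ] pos [0.4177 0.3067 0.2024]
scene 256 89 [296.14884732 119.75717076]
top 96 196 [136.23644003 226.68236702]
```

View pics/c6.png

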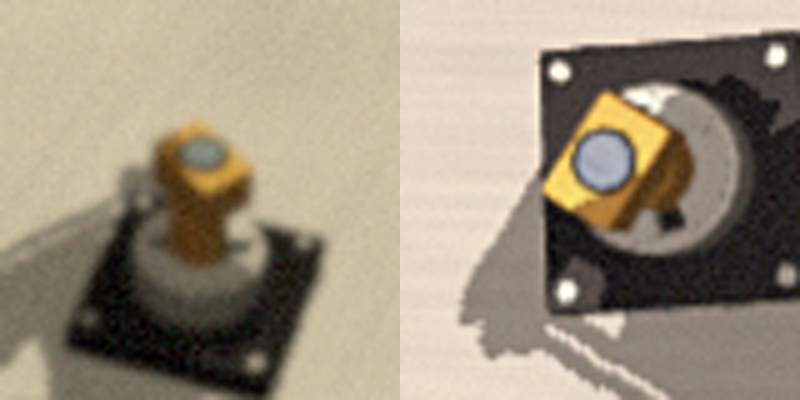

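View pics/top6.png

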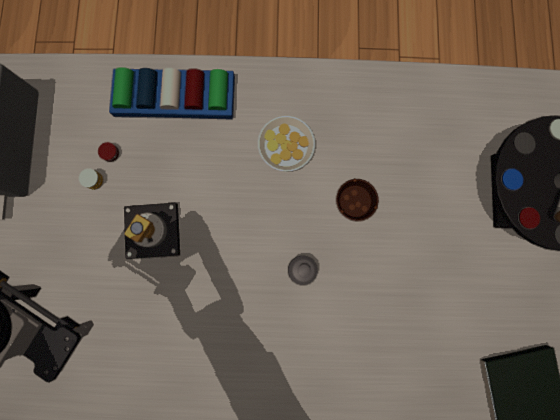

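```bash
python3 -c "
from h import *
s=load('scene6.png');t=load('top6.png')
c1,d1=ray(s,256+203/5-.4,89+154/5-.4);c2,d2=ray(t,96+204/5-.4,196+160/5-.4)
A=np.c_[d1,-d2];k=np.linalg.lstsq(A,c2-c1,rcond=None)[0];p,q=c1+k[0]*d1,c2+k[1]*d2;print(p,q)"
```

```text
[0.55607202 0.22833371 0.10615261] [0.55451216 0.22731826 0.10571515]
```

Two-view check: the head top is at z ≈ 0.106, so the underside is at ≈ 0.030 (expected 0.0295), within about 1.5 mm of the ring's axis. The other objects are at the same pixels as before. Handing in.

```bash
python3 -c "
from bench import robot
print(robot.close_job())"
```

```text
the job is handed in; nothing more can be done
None
```

The loupe is locked upright in the mount and released, and I handed the job in at about 21.6 s of the 72 s. No verdict is reported, so what follows is from my own readings.

**What I did:** I gripped the loupe by its flats (29.9 mm opening) and lifted it. The hole took a short sideways search with light contact, after which the lugs went straight into the slots, seen at about 0.345 rad. I pressed the underside to about 24 mm above the mount's underside. Then I turned it clockwise until I felt the stop, 0.93–0.96 rad from the slots, backed off 0.07 rad to the notch middle and let the spring lift it.

**Last checks:**
- **Locked:** before release, raising it further was blocked at about 29.5 mm, and a small anticlockwise turn met resistance.
- **Position:** after release, the two cameras put the head top at 106 mm, so the underside is at about 30 mm (29.5 mm expected). It is within about 1.5 mm of the ring's axis and looks upright, though I did not measure the tilt.
- **Other objects:** the ashtray, counterweight and token dish appear at the same pixels as at the start, and the arm is well clear.

**Disagreements:** the two cameras differed by 1–2 mm. The first touch landed on the ring's rim rather than in the hole, which is why the search was needed. All wrist forces I read stayed under about 7 N, though they are only read at the end of each move.

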